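Set the check weight on the goldsmith's balance

ROBOT

A 6-joint arm with a two-finger parallel gripper is mounted at the origin on the work surface. World frame = base frame: x ahead of the robot, y to its left, z up, the work surface at z = 0. Lengths are in m, angles in degrees, forces in N, time in s.
With the tool pointing down it reaches from about 0.3 to 0.75 m from the base axis. Payload 8.5 kg.
Tool frame: the origin (TCP) lies on the centre line of the jaws, within the pads' length; the fingertips stand 17 mm ahead of it and the grasp point (between the pads) lies 2 mm behind it (env.tcp_to_tips is the distance from the TCP to the fingertips, in m); z points along the fingers, y is the line along which they close (so a half turn about z gives the same grasp; the last joint's range is limited). The gripper opens to 85 mm and grips with 20 to 120 N. Pads are 22 mm wide; open, the fingers measure 114 mm over their backs; the gripper's body (76 mm by 85 mm) begins 54 mm behind the grasp point. The pads swing forward as they close: fully open they stand 13 mm farther back than shut.
Start: joints at [53.726, 21.807, 74.336, -0, 83.858, -12.336], TCP at [0.223, 0.503, 0.248] pointing down, gripper open.
Joint ranges: [-178.18, 178.18], [-50.72, 133.34], [12.68, 142.11], [-81.47, 261.47], [9.98, 163.14], [-165.26, 165.26]. Speed limits (degrees/s): [136.94, 136.94, 180, 180, 180, 180].

INTERFACE

Orientations are given as a 3x3 rotation matrix whose columns are the frame's x, y, z axes.
In Python, from rig import env gives the robot as it stands. The module is installed in compiled form; this text tells all that it offers.
- The arm moves only by the shell command python3 -m pendant 'ROWS' [FORCE]. ROWS is JSON, a list of rows, each a list of 7 numbers: the opening, from 0 (shut) to 1 (fully open), then the shift along the tool's x, y, z in m, then the turn, a rotation vector about the tool's x, y, z in rad. A call has 1 to 5 rows; each row is the pose to reach, as a shift and turn from the pose commanded when the call began, along the tool's axes at that moment; what a row does not reach only later rows make up. A row lasts 1/8 s, in which the tool goes at most 62.5 mm and 10.7 degrees, less where a joint would pass 70% of its speed; a pose out of reach is approached as far as the arm can. A call with a gripper value outside its range is refused whole. The fingers move at their own pace and stop on an object; FORCE is the grip in N (left out, the last holds). Time passes only in rows, so rows that repeat a pose let the fingers close. It gives the time, the measured TCP pose, the force, the opening and the grip force at its end, in the units of the state.
- env.observe(): the state, without advancing time (a new reading comes with each control period).
- env.get_image(name): name is "scene" or "top" or "wrist"; returns a dict with "image" (384x512x3 uint8, blue, green, red), "fx", "fy", "cx", "cy" (pixels), "pose" (4x4, takes a point from camera to world coordinates). Camera axes: x right, y up, looking along -z (the intrinsics and any distortion apply to the point x, -y, -z); pixel columns grow to the right and rows downward; lengths in m; the calibration is good to about 2 mm. A picture is of the moment at which its call begins. There is no depth.
- env.close_job(): hands the job in; it is judged then, once.
Trained networks look in the newest picture that a camera, given by its name, has taken for a name from the list of things; names that differ only in an ending like _2 or _b are one class to them, and where a whole thing is asked for, a point or a joint stands for the part that bears it (a point fixed in the world has none). Each returns a list of dicts, best first, with "conf" (0 to 1); they miss things now and then, are a little off and sometimes report something else, mostly with a low value. They report only what shows in the picture. A call takes as long as a camera call.
- env.find_in(camera, thing): "bbox" ([centre column, centre row, width, height] in pixels, round what is visible of it).
- env.trace(camera, thing): "mask" (384x512 bool, what is visible of it) and "bbox" ([centre column, centre row, width, height] in pixels, round what is visible of it).
- env.tip_of(camera, thing): "centre" ([column, row] in pixels: a listed point, or the origin of a listed thing).
The state is a dict: "time_s": time; "q": joint angles; "qvel": joint speeds; "joint_efforts": joint torques, N m; "position": TCP position; "tool_rot": TCP orientation; "ft_force": force on the tool from outside, world axes, zero at the start; "wrist_torque": the same for the moment, N m; "grip_width": finger opening in m; "gripper_force": force on a finger pad.
Only numpy, scipy, OpenCV 4.12 (cv2) and the standard library are available. Lean on these libraries where they do the work, as an engineer would, in place of code of your own. Each camera call takes 0.05 s, during which the arm holds its last target. There are 200 camera calls.

TASK

The gold balance is due for its check. Turn the brass catch on the end of the wooden weight case out of the lid's way, slide the lid back in its grooves until all three wells are uncovered, and leave it there, still in its grooves. Then find the largest of the three weights, lift it out and set it gently upright in the middle of the balance pan, leaving the other two weights in their wells and the jar and pliers where they are.

Things in the scene. Friction and masses are not known exactly. Their poses are not given: they have to be found in the camera images.
- case: Fixed wooden case, 192 (x) x 190 (y) x 76 mm high. Origin: centre of underside, z up; yaw varies. Three equal round wells (38 mm wide, floor 12 mm, rim 26 mm above the bench) in a row at x = -50, 0, 50, y = -38 mm, weights in any order. Lid grooves run along y on both sides, under 8 mm lips; the lid opens only towards +y, over the 61 mm high end wall (outer face y = 95 mm); the -y end is closed.
- lid: Loose grey plate in the case's grooves, 173 (x) x 178 (y) x 6 mm, 0.15-0.35 kg, hides the wells. Origin: centre of underside, axes as the case's. Shut: origin at case (0, 5, 62) mm, rear edge at y = -84. Slid 95 mm to +y: rear edge at y = 11, wells open. Slides easily with 1-2 mm of play, 6 mm deep under the lips; no stop: pushed more than 150 mm it falls out.
- lid_handle (a point): Middle of the dark wooden pull fixed on the middle of the lid: an upright bar 74 mm long along the lid's x, 14 mm thick along its y, 26 mm high; this point lies 14 mm above the lid's upper face and 12 mm below the top of the pull.
- catch (a joint): Brass turn-button on the outside of the case's +y end, turning about the case's y. 0: upright, blocking the lid's edge. Positive turns its top towards the case's +x, negative to -x; either way will do. Stops at 1.62 and -1.62, starts within 0.2 of upright, stays where left (1.5 N at the knob moves it). The lid passes freely only with it nearly level: 1.3 or more either way.
- catch_knob (a point): Middle of the round thumb knob of the catch: 12 mm diameter, 20 mm long, pointing outwards along the case's +y, 28 mm from the pivot; at upright it is 70 mm above the bench, when the catch lies level 42 mm. The flat bar (14 mm wide, 5 mm thick, reaching 36 mm from the pivot) lies between it and the case.
- catch_pivot (a point): Point on the catch's turning axis, 42 mm above the bench, as far out from the case's end as catch_knob.
- weight_large: The check weight: the largest steel knob weight, 200 g. Origin: centre of its underside, z up. Body 30 mm diameter and 28 mm high, then a neck 14 mm diameter and 8 mm high, then a knob 20 mm diameter and 10 mm high; 46 mm in all. It stands upright in one of the wells.
- weight_middle: Steel knob weight of 100 g in another well: body 24 mm diameter, knob 16 mm, 36 mm high. Origin: centre of its underside. Not to be disturbed.
- weight_small: Steel knob weight of 50 g in another well: body 19 mm diameter, knob 12 mm, 29 mm high. Origin: centre of its underside. Not to be disturbed.
- balance: Fixed white precision balance, housing 215 x 180 mm and 54 mm high, round steel pan above it, display at its -x end, towards the robot. Origin: on the bench under the pan's centre; z up.
- pan_centre (a point): Centre of the upper face of the balance's round pan: 120 mm diameter, 4 mm thick, upper face 72 mm above the bench. The pan is sprung (about 4 N per mm, 6 mm travel).
- jar: Small amber glass jar with a black cap, 48 mm diameter, 55 mm high, standing loose on the bench. Origin: centre of its underside. Not to be disturbed.
- pliers: Loose pair of pliers with blue handles lying flat, 145 mm long along its x, 53 mm wide, 11 mm high; jaws towards +x. Not to be disturbed.

How it is judged (in metres and radians):
On the way, in this order (a step that is already met when the one before it is completed fails the run):
1. The catch has been turned down clear of the lid (at least 1.0 rad from upright) ((value of joint catch above 1 rad or value of joint catch below -1 rad)), for 0.2 s.
2. The lid has been slid back at least 68 mm, so that all three wells are uncovered, and lies in its grooves (y of lid in the frame of case above 0.073 m and z of lid in the frame of case above 0.055 m and angle between lid's own z axis and vertical below 0.1 rad), for 0.2 s.
3. The largest weight has been lifted out of its well (its underside more than 60 mm above the bench) (height (world z) of weight_large above 0.06 m), for 0.1 s.
At the end, for the whole second after the job is handed in: Largest weight upright (0.1 rad), at rest, released, within 20 mm of the pan's centre; lid slid back 68 mm or more, level in its grooves; catch 1.0 rad or more from upright; other two weights upright in their wells; jar and pliers within 20 mm of their start (all of step 2 and horizontal distance between weight_large and pan_centre below 0.02 m and z of weight_large in the frame of pan_centre between -0.004 and 0.004 m and angle between weight_large's own z axis and vertical below 0.1 rad and linear speed of each of weight_large, lid below 0.02 m/s and z of lid in the frame of case below 0.072 m and (value of joint catch above 1 rad or value of joint catch below -1 rad) and z of each of weight_middle, weight_small in the frame of case below 0.018 m and angle between each of weight_middle, weight_small's own z axis and vertical below 0.15 rad and distance of each of jar, pliers from where it was at the start of the episode below 0.02 m); the robot touches nothing.
It fails at once if The pan is struck or pressed with more than 20 N (contact force between balance and weight_large above 20 N or contact force between balance and the arm above 20 N or contact force between balance and the fingers above 20 N).
It fails at once if The weight is dropped on the pan (faster than 0.4 m/s within 30 mm above it) (horizontal distance between weight_large and pan_centre below 0.06 m and z of weight_large in the frame of pan_centre below 0.03 m and linear speed of weight_large above 0.4 m/s).
It fails at once if Another weight is taken out of its well or knocked over (z of any of weight_middle, weight_small in the frame of case above 0.022 m or angle between any of weight_middle, weight_small's own z axis and vertical above 0.5 rad).
It fails at once if The jar or the pliers are moved more than 20 mm (distance of any of jar, pliers from where it was at the start of the episode above 0.02 m).
It also fails if it takes over 64 s, if anything falls off the work surface, if the arm or the gripper's body presses on something with over 40 N, if the wrist force passes 120 N, or if a joint passes its speed limit or range.

## Working session

There is one attempt and no reset: what is moved stays moved. The work goes in short steps, Python scripts to look and compute and a shell command to move; the robot and the scene stay as the last step left them, time stands still between calls to the robot, and variables do not carry over. Pictures are saved under pics/ and viewed, at most 10 in all, crops included, and the job is handed in when it is done.

```bash
mkdir -p pics
cat > h.py <<'E'
import numpy as np, cv2
from rig import env
def snap(n,f):
    im=env.get_image(n); cv2.imwrite('pics/'+f,im['image']); return im
def ray(im,px):
    P=np.array(im['pose']); d=np.array([(px[0]-im['cx'])/im['fx'],-(px[1]-im['cy'])/im['fy'],-1.])
    return P[:3,3],P[:3,:3]@d
def atz(im,px,z):
    o,d=ray(im,px); return o+d*(z-o[2])/d[2]
def tri(obs):
    A=np.zeros((3,3));b=np.zeros(3)
    for im,px in obs:
        o,d=ray(im,px); d=d/np.linalg.norm(d); M=np.eye(3)-np.outer(d,d); A+=M;b+=M@o
    return np.linalg.solve(A,b)
def proj(im,p):
    P=np.array(im['pose']); c=P[:3,:3].T@(np.array(p)-P[:3,3]); return np.array([im['cx']+im['fx']*c[0]/-c[2], im['cy']+im['fy']*-c[1]/-c[2]])
E
python3 - <<'E'
from h import *
np.set_printoptions(precision=3,suppress=True)
I={n:snap(n,n+'0.png') for n in('scene','top')}
for k,v in I.items(): print(k,{a:v[a] for a in v if a not in('image',)})
Z=dict(lid_handle=.082,catch_knob=.07,catch_pivot=.042,pan_centre=.072,case=0,lid=.062,jar=0,pliers=0,balance=0)
for t,z in Z.items():
    o=[]
    for n in I:
        r=env.tip_of(n,t)
        if r: o.append((I[n],r[0]['centre'])); print(t,n,r[0]['centre'],round(r[0]['conf'],2),atz(I[n],r[0]['centre'],z))
    if len(o)==2: print('  tri',tri(o))
im=cv2.vconcat([I['scene']['image'],I['top']['image']])
cv2.imwrite('pics/a.png',cv2.resize(cv2.hconcat([I['scene']['image'],I['top']['image']]),(800,300)))
print(env.observe()['tool_rot'])
E
```

```text
scene {'fx': 413.6376656685271, 'fy': 413.6376656685271, 'cx': 256.41585047753637, 'cy': 183.27509791043624, 'pose': array([[-0.561, -0.52 ,  0.644,  1.272],
       [ 0.828, -0.354,  0.435,  0.412],
       [ 0.001,  0.777,  0.63 ,  0.718],
       [ 0.   ,  0.   ,  0.   ,  1.   ]])}
top {'fx': 423.38259029996, 'fy': 423.38259029996, 'cx': 250.08973006202456, 'cy': 196.00021858608704, 'pose': array([[ 0.   ,  0.997, -0.083,  0.527],
       [-1.   ,  0.001,  0.006, -0.01 ],
       [ 0.006,  0.083,  0.997,  1.076],
       [ 0.   ,  0.   ,  0.   ,  1.   ]])}
lid_handle scene [335.3, 179.9] 0.69 [0.501 0.126 0.082]
lid_handle top [189.7, 244.3] 0.67 [0.497 0.125 0.082]
  tri [0.497 0.125 0.079]
catch_knob scene [377.0, 202.1] 0.56 [0.508 0.239 0.07 ]
catch_knob top [143.5, 241.6] 0.56 [0.503 0.236 0.07 ]
  tri [0.503 0.237 0.065]
catch_pivot scene [371.0, 210.8] 0.61 [0.513 0.231 0.042]
catch_pivot top [145.7, 243.2] 0.68 [0.498 0.237 0.042]
  tri [0.501 0.234 0.034]
pan_centre scene [207.4, 123.9] 0.86 [ 0.459 -0.316  0.072]
pan_centre top [373.6, 256.7] 0.64 [ 0.468 -0.307  0.072]
  tri [ 0.469 -0.306  0.08 ]
case scene [333.7, 204.9] 0.92 [0.499 0.131 0.   ]
case top [143.1, 237.1] 0.33 [0.512 0.254 0.   ]
  tri [0.538 0.194 0.069]
lid scene [338.2, 184.5] 0.71 [0.49  0.131 0.062]
lid top [192.1, 246.7] 0.68 [0.491 0.122 0.062]
  tri [0.489 0.126 0.059]
jar scene [194.4, 209.9] 0.9 [ 0.716 -0.155  0.   ]
jar top [305.9, 159.2] 0.82 [ 0.712 -0.159  0.   ]
  tri [ 0.712 -0.16  -0.006]
pliers scene [259.5, 253.2] 0.75 [0.744 0.064 0.   ]
pliers top [220.0, 148.0] 0.95 [0.741 0.061 0.   ]
  tri [ 0.741  0.062 -0.003]
balance scene [210.3, 144.1] 0.7 [ 0.458 -0.312  0.   ]
balance top [364.6, 255.3] 0.63 [ 0.467 -0.305  0.   ]
  tri [ 0.468 -0.303  0.008]
[[-0.914  0.406  0.   ]
 [ 0.406  0.914  0.   ]
 [-0.     0.    -1.   ]]
```

View pics/top0.png

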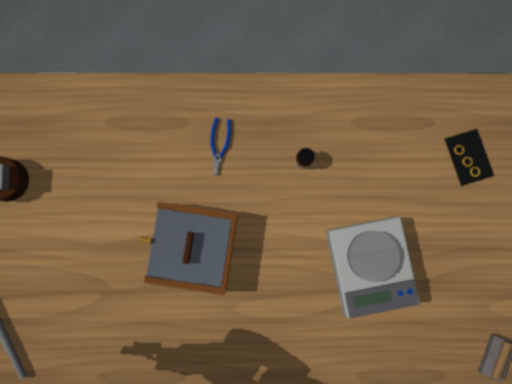

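View pics/scene0.png

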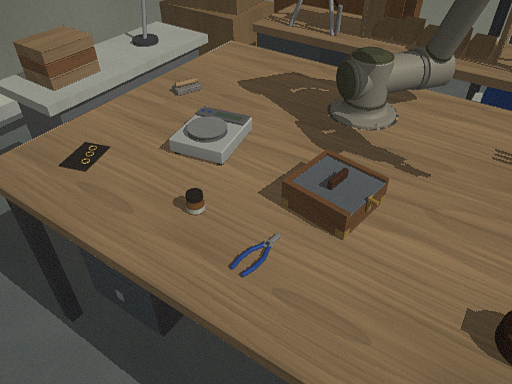

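The top picture shows the case around (192,247) with the catch at (145,240), the handle at (189,247), the pan at (375,256), the pliers at (220,148) and the jar at (305,158). The network points agree with this. Next I need the case yaw.

Run:
```python
from h import *
np.set_printoptions(precision=4,suppress=True)
im=env.get_image('top'); print(env.tcp_to_tips)
for t,z in(('lid',.068),('case',.076),('lid_handle',.094),('catch',.07)):
    r=env.trace('top',t)
    if not r: print(t,'none');continue
    ys,xs=np.nonzero(r[0]['mask'])
    w=np.array([atz(im,p,z)[:2] for p in zip(xs,ys)],np.float32)
    c,s,a=cv2.minAreaRect(w); print(t,round(r[0]['conf'],2),len(xs),c,s,a)
o=env.observe(); print(o['position'],o['grip_width'],o['time_s'])
s=env.get_image('scene')
for t in('catch_knob','catch_pivot','lid_handle','pan_centre'):
    a=env.tip_of('top',t);b=env.tip_of('scene',t)
    if a and b: print(t,tri([(im,a[0]['centre']),(s,b[0]['centre'])]))
```

```text
0.017
lid 0.7 5138 (0.48843103647232056, 0.1282169222831726) (0.178174689412117, 0.16065628826618195) 81.42059326171875
case 0.76 1370 (0.490081250667572, 0.13362671434879303) (0.21620982885360718, 0.19170214235782623) 81.16722106933594
lid_handle 0.74 5170 (0.488801509141922, 0.12448365986347198) (0.1748875230550766, 0.15834707021713257) 80.64468383789062
catch 0.7 1524 (0.48870140314102173, 0.134028822183609) (0.21953701972961426, 0.19370688498020172) 81.55471801757812
[0.2232 0.5027 0.2483] 0.08508999704450479 1.25
catch_knob [0.5358 0.1859 0.1308]
lid_handle [0.4941 0.129  0.0761]
pan_centre [ 0.4739 -0.2991  0.0959]
```

```bash
cat >> h.py <<'E'
from scipy.spatial.transform import Rotation as R
YAW=np.radians(-9.); CX=np.array([np.cos(YAW),np.sin(YAW),0]); CY=np.array([-np.sin(YAW),np.cos(YAW),0])
def goto(p,yt=None,ref=None):
    """shift and rotvec in the present tool frame to TCP p with tool y along yt, tool down"""
    o=env.observe(); T=np.array(o['tool_rot']); s=T.T@(np.array(p)-o['position'])
    yt=T[:,1] if yt is None else yt; yt=yt*[1,1,0]; yt=yt/np.linalg.norm(yt); z=np.array([0,0,-1.]); N=np.c_[np.cross(yt,z),yt,z]
    print('t',round(o['time_s'],2),'shift',s.round(4),'rot',R.from_matrix(T.T@N).as_rotvec().round(4))
E
python3 - <<'E'
from h import *
goto([.50,.235,.22],CX); goto([.50,.235,.22],-CX)
E
```

```text
t 1.7 shift [-0.3617 -0.1323  0.0283] rot [ 0.     -0.      1.3101]
t 1.7 shift [-0.3617 -0.1323  0.0283] rot [ 0.      0.     -1.8315]
```

```bash
python3 -m pendant '[[1,-0.25,-0.09,0.02,0,0,0.9],[1,-0.25,-0.09,0.02,0,0,0.9],[1,-0.25,-0.09,0.02,0,0,0.9],[1,-0.25,-0.09,0.02,0,0,0.9],[1,-0.25,-0.09,0.02,0,0,0.9]]'
python3 - <<'E'
from h import *
goto([.50,.235,.22],CX)
E
```

```text
time_s: 2.33
position: [0.4173, 0.3165, 0.228]
tool_rot: [[-0.241, 0.97, -0.0], [0.97, 0.241, -0.0], [-0.0, -0.0, -1.0]]
ft_force: [-0.0, 0.8, 0.3]
grip_width: 0.0855
gripper_force: 0.0
t 2.33 shift [-0.0991  0.0606  0.008 ] rot [-1.000e-04  5.000e-04  4.008e-01]
```

```bash
python3 -m pendant '[[0.5,-0.1,0.06,0.01,0,0,0.4],[0.5,-0.1,0.06,0.01,0,0,0.4],[0.5,-0.1,0.06,0.01,0,0,0.4],[0.5,-0.1,0.06,0.01,0,0,0.4],[0.5,-0.1,0.06,0.01,0,0,0.4]]' 20
python3 - <<'E'
from h import *
np.set_printoptions(precision=4,suppress=True)
w=snap('wrist','w1.png'); print(w['pose'],w['fx'])
for t,z in dict(lid_handle=.082,catch_knob=.07,catch_pivot=.042).items():
    for r in env.tip_of('wrist',t)[:2]: print(t,r['centre'],round(r['conf'],2),atz(w,r['centre'],z))
goto([.50,.235,.22],CX)
E
```

```text
time_s: 2.95
position: [0.4975, 0.2381, 0.2186]
tool_rot: [[0.144, 0.99, 0.0], [0.99, -0.144, 0.0], [0.0, 0.0, -1.0]]
ft_force: [-0.4, -0.7, -0.2]
grip_width: 0.0429
gripper_force: 0.0
[[ 0.9897  0.1368  0.042   0.5076]
 [-0.1431  0.9471  0.2872  0.3111]
 [-0.0005 -0.2903  0.9569  0.3449]
 [ 0.      0.      0.      1.    ]] 290.2164665072137
lid_handle [265.1, 284.3] 0.89 [0.4943 0.1283 0.082 ]
catch_knob [265.1, 181.7] 0.82 [0.5089 0.2356 0.07  ]
catch_pivot [261.4, 176.8] 0.58 [0.5058 0.2339 0.042 ]
t 3.15 shift [-0.0024  0.0026 -0.0015] rot [ 0.0002 -0.0001  0.0116]
```

View pics/w1.png

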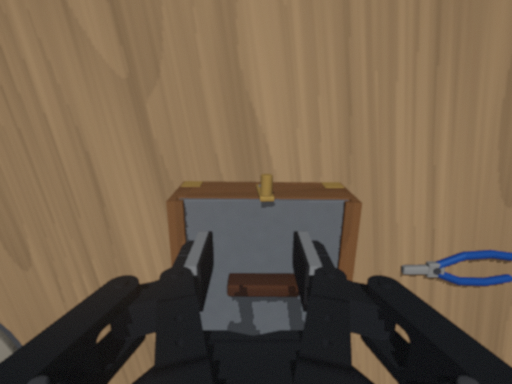

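```bash
sed -i 's/radians(-9.)/radians(-8.3)/' h.py
python3 - <<'E'
from h import *
goto([.5085,.2395,.070],CX)
E
```

```text
t 3.15 shift [0.0032 0.0103 0.1485] rot [ 0.0002 -0.0001 -0.0006]
```

```bash
python3 -m pendant '[[0.5,0.003,0.0105,0.05,0,0,0],[0.5,0.003,0.0105,0.10,0,0,0],[0.5,0.003,0.0105,0.148,0,0,0],[0.5,0.003,0.0105,0.148,0,0,0],[0.3,0.003,0.0105,0.148,0,0,0]]' 20
python3 -m pendant '[[0,0,0,0,0,0,0],[0,0,0,0,0,0,0],[0,0,0,0,0,0,0],[0,0,0,0,0,0,0]]' 20
```

```text
time_s: 3.78
position: [0.51, 0.239, 0.0722]
tool_rot: [[0.146, 0.989, 0.003], [0.989, -0.146, 0.001], [0.001, 0.003, -1.0]]
ft_force: [0.3, -0.3, 1.5]
grip_width: 0.0267
gripper_force: 0.0
time_s: 4.28
position: [0.5102, 0.239, 0.0725]
tool_rot: [[0.146, 0.989, 0.004], [0.989, -0.146, 0.001], [0.002, 0.004, -1.0]]
ft_force: [-0.2, 0.6, 7.6]
grip_width: 0.011
gripper_force: 19.7
```

```bash
python3 -m pendant '[[0,0,0.004,0.0,0,0,0],[0,0,0.0085,0.0015,0,0,0],[0,0,0.0125,0.003,0,0,0],[0,0,0.016,0.005,0,0,0],[0,0,0.019,0.0075,0,0,0]]' 20
python3 -m pendant '[[0,0,0.003,0.003,0,0,0],[0,0,0.0055,0.0068,0,0,0],[0,0,0.007,0.0105,0,0,0],[0,0,0.008,0.0145,0,0,0],[0,0,0.009,0.019,0,0,0]]' 20
python3 - <<'E'
from h import *
print(env.observe()['wrist_torque'])
w=snap('wrist','w2.png')
E
```

```text
time_s: 4.9
position: [0.5268, 0.2363, 0.0637]
tool_rot: [[0.146, 0.989, -0.002], [0.989, -0.146, 0.001], [0.0, -0.002, -1.0]]
ft_force: [-6.5, 2.9, 3.3]
grip_width: 0.0107
gripper_force: 20.6
time_s: 5.52
position: [0.5362, 0.2349, 0.0449]
tool_rot: [[0.146, 0.989, -0.001], [0.989, -0.146, 0.001], [0.0, -0.001, -1.0]]
ft_force: [-5.7, 1.7, 6.6]
grip_width: 0.0108
gripper_force: 21.8
[ 0.22208311  0.98291116 -0.05327864]
```

View pics/w2.png

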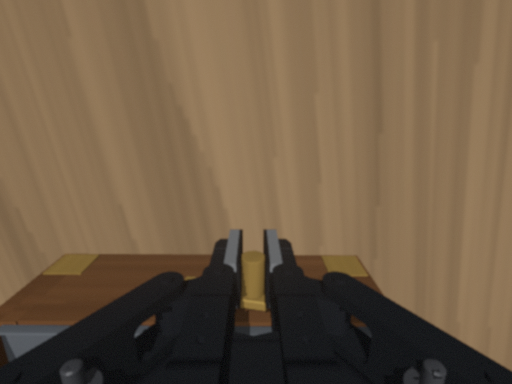

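```bash
python3 -m pendant '[[0,0,0,0.0015,0,0,0],[0.25,0,0,0.0015,0,0,0],[0.25,0,0,0.0015,0,0,0],[0.25,0,0,-0.03,0,0,0],[0.25,0,0,-0.09,0,0,0]]' 20
python3 -m pendant '[[0.5,0,0,-0.05,0,0,0],[0.5,0,0,-0.10,0,0,0],[0.5,0,0,-0.10,0,0,0]]' 20
python3 - <<'E'
from h import *
np.set_printoptions(precision=4,suppress=True)
w=snap('wrist','w3.png')
for t,z in dict(lid_handle=.082,catch_knob=.042,catch_pivot=.042).items():
    for r in env.tip_of('wrist',t)[:2]: print(t,r['centre'],round(r['conf'],2),atz(w,r['centre'],z))
r=env.trace('wrist','lid_handle')
goto([.494,.128,.16],CY);goto([.494,.128,.16],-CY)
print(env.observe()['q'])
E
```

```text
time_s: 6.2
position: [0.5361, 0.234, 0.1331]
tool_rot: [[0.147, 0.989, -0.004], [0.989, -0.147, -0.001], [-0.002, -0.004, -1.0]]
ft_force: [0.5, -0.4, 0.1]
grip_width: 0.0213
gripper_force: 0.0
time_s: 6.58
position: [0.5381, 0.2347, 0.238]
tool_rot: [[0.146, 0.989, 0.008], [0.989, -0.147, 0.002], [0.003, 0.008, -1.0]]
ft_force: [0.5, -0.6, -0.8]
grip_width: 0.0429
gripper_force: 0.0
lid_handle [221.2, 278.2] 0.84 [0.4875 0.1271 0.082 ]
catch_knob [251.0, 175.5] 0.83 [0.5364 0.2291 0.042 ]
catch_pivot [224.2, 175.5] 0.73 [0.5061 0.2336 0.042 ]
t 6.83 shift [-0.1113 -0.0262  0.0726] rot [-0.0028 -0.0012 -1.5731]
t 6.83 shift [-0.1113 -0.0262  0.0726] rot [-0.0012  0.0028  1.5685]
[12.0203 26.0912 69.9923 -0.0047 84.0715 20.4532]
```

View pics/w3.png

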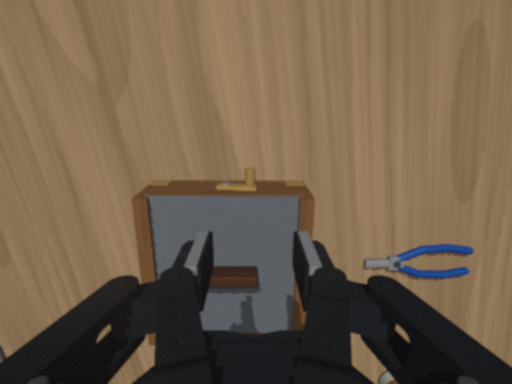

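```bash
python3 -m pendant '[[0.5,-0.11,-0.028,0,0,0,-0.9],[0.5,-0.11,-0.028,0,0,0,-0.9],[0.5,-0.11,-0.028,0,0,0,-0.9],[0.5,-0.11,-0.028,0,0,0,-0.9],[0.5,-0.11,-0.028,0,0,0,-0.9]]' 20
python3 -m pendant '[[0.5,0,0,0.02,0,0,-0.67],[0.5,0,0,0.04,0,0,-0.67],[0.5,0,0,0.06,0,0,-0.67],[0.5,0,0,0.06,0,0,-0.67],[0.5,0,0,0.06,0,0,-0.67]]' 20
python3 - <<'E'
from h import *
np.set_printoptions(precision=4,suppress=True)
w=snap('wrist','w4.png')
for r in env.tip_of('wrist','lid_handle')[:2]: print(r['centre'],round(r['conf'],2),atz(w,r['centre'],.082))
goto([.4915,.1275,.089],CY)
print(env.observe()['q'])
E
```

```text
time_s: 7.45
position: [0.4927, 0.1296, 0.2329]
tool_rot: [[-0.688, 0.726, -0.002], [0.726, 0.688, -0.0], [0.001, -0.001, -1.0]]
ft_force: [0.4, 0.3, -0.2]
grip_width: 0.0427
gripper_force: 0.0
time_s: 8.07
position: [0.4927, 0.1297, 0.1729]
tool_rot: [[-0.989, 0.148, -0.002], [0.148, 0.989, -0.0], [0.002, -0.0, -1.0]]
ft_force: [-0.1, 0.8, -0.2]
grip_width: 0.043
gripper_force: 0.0
[251.7, 199.4] 0.76 [0.4911 0.1289 0.082 ]
t 8.18 shift [ 0.001  -0.0024  0.0845] rot [-0.0001 -0.0006 -0.0052]
[  1.4227  21.8707  87.695   -0.0012  70.4673 -79.9768]
```

```bash
python3 -m pendant '[[0.5,0,-0.001,0.05,0,0,0],[0.5,0,-0.001,0.083,0,0,0],[0.5,0,-0.001,0.083,0,0,0],[0.2,0,-0.001,0.083,0,0,0],[0,0,-0.001,0.083,0,0,0]]' 20
python3 -m pendant '[[0,0,0,0,0,0,0],[0,0,0,0,0,0,0],[0,0,0,0,0,0,0]]' 20
```

```text
time_s: 8.8
position: [0.4936, 0.1288, 0.0924]
tool_rot: [[-0.989, 0.148, 0.003], [0.148, 0.989, -0.0], [-0.003, 0.0, -1.0]]
ft_force: [0.3, -1.3, 3.2]
grip_width: 0.0131
gripper_force: 22.1
time_s: 9.18
position: [0.4936, 0.1288, 0.0924]
tool_rot: [[-0.989, 0.147, 0.003], [0.147, 0.989, -0.0], [-0.003, 0.0, -1.0]]
ft_force: [-0.5, -0.9, 6.8]
grip_width: 0.0139
gripper_force: 22.4
```

```bash
python3 -m pendant '[[0,0,0.01,0,0,0,0],[0,0,0.024,0,0,0,0],[0,0,0.038,0,0,0,0],[0,0,0.052,0,0,0,0],[0,0,0.052,0,0,0,0]]' 20
python3 -m pendant '[[0,0,0.012,0,0,0,0],[0,0,0.026,0,0,0,0],[0,0,0.038,0,0,0,0],[0,0,0.042,0,0,0,0],[0,0,0.042,0,0,0,0]]' 20
```

```text
time_s: 9.8
position: [0.5014, 0.1812, 0.0924]
tool_rot: [[-0.989, 0.147, 0.004], [0.147, 0.989, 0.001], [-0.003, 0.002, -1.0]]
ft_force: [0.8, 4.3, 5.6]
grip_width: 0.0134
gripper_force: 22.3
time_s: 10.42
position: [0.5073, 0.2216, 0.0923]
tool_rot: [[-0.989, 0.147, 0.003], [0.147, 0.989, -0.001], [-0.003, -0.0, -1.0]]
ft_force: [-0.4, -2.2, 5.5]
grip_width: 0.0135
gripper_force: 22.4
```

```bash
python3 -m pendant '[[0.3,0,0,0,0,0,0],[0.5,0,0,0,0,0,0],[0.5,0,0,-0.05,0,0,0],[0.5,0,0,-0.11,0,0,0],[0.5,0,0,-0.13,0,0,0]]' 20
python3 -m pendant '[[0.5,0,-0.06,0,0,0,0],[0.5,0,-0.12,0,0,0,0],[0.5,0,-0.137,0,0,0,0],[0.5,0,-0.137,0,0,0,0]]' 20
python3 - <<'E'
from h import *
np.set_printoptions(precision=4,suppress=True)
w=snap('wrist','w5.png'); t=snap('top','t5.png')
for n,im in(('wrist',w),('top',t)):
  for k,z in dict(weight_large=.012,weight_middle=.012,weight_small=.012,lid_handle=.082).items():
    for r in env.tip_of(n,k)[:2]: print(n,k,r['centre'],round(r['conf'],2),atz(im,r['centre'],z))
    for r in env.find_in(n,k)[:1]: print('   bbox',np.round(r['bbox'],1),round(r['conf'],2))
h=np.array([.4936,.1288,0])
for x in(-.05,0,.05): print('well',x,(h-.043*CY+x*CX)[:2], proj(w,h-.043*CY+x*CX+[0,0,.026]))
E
```

```text
time_s: 11.05
position: [0.5074, 0.2221, 0.2246]
tool_rot: [[-0.989, 0.147, 0.006], [0.147, 0.989, 0.001], [-0.006, 0.002, -1.0]]
ft_force: [0.0, -1.0, -0.3]
grip_width: 0.0426
gripper_force: 0.0
time_s: 11.55
position: [0.4866, 0.0859, 0.221]
tool_rot: [[-0.989, 0.149, 0.0], [0.149, 0.989, 0.0], [-0.0, 0.0, -1.0]]
ft_force: [0.1, 0.9, -0.2]
grip_width: 0.0425
gripper_force: 0.0
wrist weight_large [252.3, 166.0] 0.56 [0.4837 0.0858 0.012 ]
   bbox [252.4 170.5  29.   33.4] 0.8
wrist weight_middle [253.3, 208.3] 0.84 [0.5363 0.0792 0.012 ]
   bbox [254.  214.1  25.   28.2] 0.97
wrist weight_small [250.5, 127.3] 0.82 [0.4392 0.0904 0.012 ]
   bbox [254.1 128.6  19.4  15.5] 0.66
wrist lid_handle [400.2, 181.4] 0.62 [0.5043 0.2244 0.082 ]
   bbox [399.6 171.8 201.9 168.6] 0.59
top weight_middle [213.0, 231.9] 0.44 [0.5256 0.0769 0.012 ]
   bbox [212.5 230.8  11.6   6.2] 0.55
top lid_handle [149.6, 240.3] 0.65 [0.5061 0.2189 0.082 ]
   bbox [149.7 236.1  88.2  73.1] 0.82
well -0.05 [0.4379 0.0935] [253.0036 126.7628]
well 0 [0.4874 0.0863] [253.1563 171.7227]
well 0.05 [0.5369 0.079 ] [253.2961 212.8762]
```

View pics/w5.png

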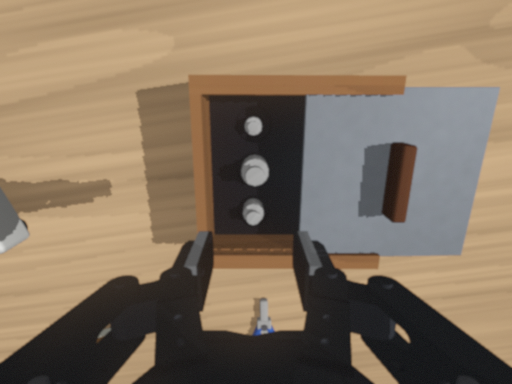

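Run:
```python
from h import *
np.set_printoptions(precision=4,suppress=True)
w=env.get_image('wrist')
print(atz(w,(254.5,169),.058), env.observe()['position'])
for r in env.trace('wrist','weight_large')[:1]:
    m=r['mask']; ys,xs=np.nonzero(m); print(xs.min(),xs.max(),ys.min(),ys.max(), cv2.minEnclosingCircle(np.c_[xs,ys].astype(np.int32)))
goto([.486,.086,.060],CY)
goto([.486,.086,.060],CY)
```

```text
[0.4771 0.0893 0.058 ] [0.4865 0.0863 0.2208]
241 267 156 185 ((253.95913696289062, 170.36770629882812), 14.669367790222168)
t 12.55 shift [ 0.0004 -0.0003  0.1608] rot [ 0.     0.    -0.003]
t 12.55 shift [ 0.0004 -0.0003  0.1608] rot [ 0.     0.    -0.003]
```

```bash
python3 -m pendant '[[0.5,0.0015,0,0.06,0,0,0],[0.5,0.0015,0,0.11,0,0,0],[0.5,0.0015,0,0.14,0,0,0],[0.5,0.0015,0,0.158,0,0,0],[0.5,0.0015,0,0.158,0,0,0]]' 30
python3 -m pendant '[[0.3,0,0,0,0,0,0],[0,0,0,0,0,0,0],[0,0,0,0,0,0,0],[0,0,0,0,0,0,0]]' 30
python3 -m pendant '[[0,0,0,-0.005,0,0,0],[0,0,0,-0.015,0,0,0],[0,0,0,-0.03,0,0,0],[0,0,0,-0.03,0,0,0]]' 30
```

```text
time_s: 13.18
position: [0.4845, 0.0865, 0.062]
tool_rot: [[-0.989, 0.147, -0.003], [0.147, 0.989, 0.0], [0.003, -0.0, -1.0]]
ft_force: [-0.1, 0.1, 0.5]
grip_width: 0.0425
gripper_force: 0.0
time_s: 13.68
position: [0.4856, 0.0866, 0.0637]
tool_rot: [[-0.989, 0.147, 0.002], [0.147, 0.989, 0.0], [-0.002, 0.0, -1.0]]
ft_force: [-0.0, 1.0, 6.3]
grip_width: 0.0178
gripper_force: 29.5
time_s: 14.18
position: [0.4855, 0.0865, 0.0939]
tool_rot: [[-0.989, 0.147, 0.002], [0.147, 0.989, -0.0], [-0.002, 0.0, -1.0]]
ft_force: [0.1, -0.5, -2.5]
grip_width: 0.0183
gripper_force: 29.5
```

```bash
python3 -m pendant '[[0,0,0,-0.02,0,0,0],[0,0,0,-0.05,0,0,0],[0,0,0,-0.09,0,0,0],[0,0,0,-0.12,0,0,0],[0,0,0,-0.12,0,0,0]]' 30
python3 - <<'E'
from h import *
np.set_printoptions(precision=4,suppress=True)
w=snap('wrist','w6.png');print(env.observe()['grip_width'])
for k in('weight_large','weight_middle','weight_small'):
    for r in env.tip_of('wrist',k)[:1]: print(k,r['centre'],round(r['conf'],2))
goto([.469,-.20,.21])
E
```

```text
time_s: 14.8
position: [0.4855, 0.0865, 0.214]
tool_rot: [[-0.989, 0.147, 0.004], [0.147, 0.989, -0.0], [-0.004, 0.0, -1.0]]
ft_force: [0.5, -0.1, -3.0]
grip_width: 0.0182
gripper_force: 29.6
0.0179860900914983
weight_large [404.4, 188.5] 0.72
weight_middle [282.9, 167.9] 0.58
weight_small [252.5, 128.3] 0.56
t 15.0 shift [-0.027  -0.2856  0.0012] rot [-0.0003 -0.0032 -0.    ]
```

View pics/w6.png

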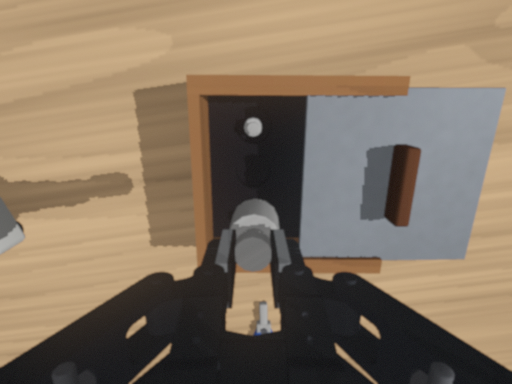

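The large weight hangs upright between the pads at (254,235). The small weight is still in its well at (253,127), and the lid is open. Next I carry the weight to the balance.

```bash
python3 -m pendant '[[0,-0.005,-0.03,0,0,0,0],[0,-0.012,-0.08,0,0,0,0],[0,-0.018,-0.135,0,0,0,0],[0,-0.022,-0.19,0,0,0,0],[0,-0.027,-0.235,0,0,0,0]]' 30
python3 -m pendant '[[0,0,-0.04,0,0,0,0],[0,0,-0.07,0,0,0,0],[0,0,-0.09,0,0,0,0],[0,0,-0.09,0,0,0,0]]' 30
python3 - <<'E'
from h import *
np.set_printoptions(precision=4,suppress=True)
w=snap('wrist','w7.png');t=env.get_image('top');s=env.get_image('scene')
print(env.observe()['position'],env.observe()['grip_width'])
for n,im in(('wrist',w),('top',t),('scene',s)):
    for r in env.tip_of(n,'pan_centre')[:1]: print(n,r['centre'],round(r['conf'],2),atz(im,r['centre'],.072))
    for r in env.tip_of(n,'weight_large')[:1]: print(n,'wl',r['centre'],round(r['conf'],2),atz(im,r['centre'],.162))
E
```

```text
time_s: 15.62
position: [0.4764, -0.1518, 0.2115]
tool_rot: [[-0.989, 0.148, -0.002], [0.148, 0.989, 0.001], [0.002, 0.001, -1.0]]
ft_force: [0.4, 0.1, -0.9]
grip_width: 0.0183
gripper_force: 29.7
time_s: 16.12
position: [0.4636, -0.2396, 0.212]
tool_rot: [[-0.989, 0.149, -0.001], [0.149, 0.989, 0.001], [0.001, 0.001, -1.0]]
ft_force: [-0.9, 0.1, -2.6]
grip_width: 0.0183
gripper_force: 29.7
[ 0.4639 -0.238   0.2126] 0.018138200538470324
wrist [184.2, 201.7] 0.56 [ 0.4709 -0.3079  0.072 ]
wrist wl [252.8, 218.8] 0.95 [ 0.4617 -0.2395  0.162 ]
top [372.6, 254.2] 0.53 [ 0.4734 -0.3043  0.072 ]
scene [208.9, 127.3] 0.73 [ 0.4721 -0.3     0.072 ]
scene wl [226.0, 105.0] 0.44 [ 0.4647 -0.2366  0.162 ]
```

View pics/w7.png

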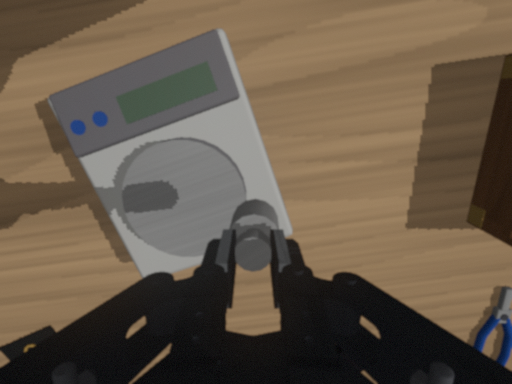

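Run:
```python
from h import *
goto([.4705,-.306,.16])
```

```text
t 16.57 shift [-0.0164 -0.0658  0.0529] rot [-0.      0.0001  0.    ]
```

```bash
python3 -m pendant '[[0,-0.01,-0.03,0.0,0,0,0],[0,-0.0165,-0.066,0.0,0,0,0],[0,-0.0165,-0.066,0.025,0,0,0],[0,-0.0165,-0.066,0.05,0,0,0],[0,-0.0165,-0.066,0.053,0,0,0]]' 30
python3 -m pendant '[[0,0,0,0.01,0,0,0],[0,0,0,0.02,0,0,0],[0,0,0,0.027,0,0,0],[0,0,0,0.030,0,0,0],[0,0,0,0.030,0,0,0]]' 30
```

```text
time_s: 17.2
position: [0.47, -0.3061, 0.1585]
tool_rot: [[-0.989, 0.147, -0.002], [0.147, 0.989, 0.002], [0.003, 0.002, -1.0]]
ft_force: [-0.5, -0.1, -0.9]
grip_width: 0.0186
gripper_force: 29.8
time_s: 17.82
position: [0.4705, -0.3067, 0.1298]
tool_rot: [[-0.989, 0.147, -0.0], [0.147, 0.989, 0.0], [0.0, 0.0, -1.0]]
ft_force: [-0.2, 0.9, -1.2]
grip_width: 0.0179
gripper_force: 29.8
```

```bash
python3 -m pendant '[[0,0,0,0.0015,0,0,0],[0,0,0,0.003,0,0,0],[0,0,0,0.0045,0,0,0],[0,0,0,0.0045,0,0,0]]' 30
python3 -m pendant '[[0,0,0,0.0007,0,0,0],[0,0,0,0.0014,0,0,0],[0,0,0,0.0014,0,0,0]]' 30
```

```text
time_s: 18.32
position: [0.4704, -0.3066, 0.1252]
tool_rot: [[-0.989, 0.147, -0.0], [0.147, 0.989, 0.0], [0.0, 0.0, -1.0]]
ft_force: [-0.1, 0.2, -1.7]
grip_width: 0.018
gripper_force: 29.8
time_s: 18.7
position: [0.4705, -0.3067, 0.1239]
tool_rot: [[-0.989, 0.147, -0.0], [0.147, 0.989, -0.0], [0.0, -0.0, -1.0]]
ft_force: [0.4, -1.0, -1.9]
grip_width: 0.0182
gripper_force: 29.8
```

```bash
python3 -m pendant '[[0,0,0,0.0008,0,0,0],[0,0,0,0.0008,0,0,0]]' 30
python3 -m pendant '[[0,0,0,0.0008,0,0,0],[0,0,0,0.0008,0,0,0]]' 30
```

```text
time_s: 18.95
position: [0.4705, -0.3067, 0.1233]
tool_rot: [[-0.989, 0.147, 0.0], [0.147, 0.989, -0.0], [-0.0, -0.0, -1.0]]
ft_force: [-0.9, 1.0, 0.6]
grip_width: 0.0181
gripper_force: 29.9
time_s: 19.2
position: [0.4706, -0.3067, 0.1226]
tool_rot: [[-0.989, 0.147, 0.0], [0.147, 0.989, -0.0], [-0.001, -0.0, -1.0]]
ft_force: [0.6, 0.8, 2.5]
grip_width: 0.0181
gripper_force: 30.1
```

```bash
python3 -m pendant '[[0.25,0,0,0,0,0,0],[0.4,0,0,0,0,0,0],[0.5,0,0,0,0,0,0],[0.5,0,0,0,0,0,0]]' 20
python3 -m pendant '[[0.5,0,0,-0.02,0,0,0],[0.5,0,0,-0.06,0,0,0],[0.5,0,0,-0.1,0,0,0],[0.5,0,0,-0.12,0,0,0],[0.5,0,0,-0.12,0,0,0]]' 20
python3 - <<'E'
from h import *
np.set_printoptions(precision=4,suppress=True)
I={n:env.get_image(n) for n in('wrist','top','scene')}
for k,z in dict(weight_large=.072,pan_centre=.072,weight_middle=.012,weight_small=.012,lid_handle=.082,catch_knob=.042,jar=0,pliers=0).items():
  for n,im in I.items():
    for r in env.tip_of(n,k)[:1]: print(n,k,r['centre'],round(r['conf'],2),atz(im,r['centre'],z))
a=I['wrist']['image'];b=I['scene']['image']
cv2.imwrite('pics/f.png',cv2.hconcat([a[100:300,100:400],cv2.resize(b[80:260,150:420],(300,200))]))
E
```

```text
time_s: 19.7
position: [0.4704, -0.3067, 0.1223]
tool_rot: [[-0.989, 0.147, -0.0], [0.147, 0.989, -0.0], [0.0, -0.0, -1.0]]
ft_force: [0.4, 0.3, -0.2]
grip_width: 0.0431
gripper_force: 0.0
time_s: 20.32
position: [0.4707, -0.3069, 0.2435]
tool_rot: [[-0.989, 0.147, 0.002], [0.147, 0.989, -0.002], [-0.002, -0.002, -1.0]]
ft_force: [0.7, 0.2, -0.6]
grip_width: 0.0429
gripper_force: 0.0
wrist weight_large [250.5, 171.6] 0.63 [ 0.4658 -0.309   0.072 ]
top weight_large [371.1, 254.5] 0.71 [ 0.4727 -0.3008  0.072 ]
scene weight_large [207.8, 124.4] 0.72 [ 0.461  -0.3133  0.072 ]
wrist pan_centre [251.0, 175.3] 0.73 [ 0.4699 -0.3091  0.072 ]
top pan_centre [374.9, 259.1] 0.9 [ 0.4619 -0.3095  0.072 ]
scene pan_centre [209.4, 124.8] 0.67 [ 0.4601 -0.3078  0.072 ]
top weight_middle [212.4, 233.0] 0.48 [0.5228 0.0784 0.012 ]
top weight_small [207.8, 269.8] 0.54 [0.4318 0.0891 0.012 ]
scene weight_small [331.2, 183.8] 0.51 [0.4382 0.0926 0.012 ]
top lid_handle [149.2, 237.0] 0.7 [0.5138 0.22   0.082 ]
scene lid_handle [370.3, 198.9] 0.93 [0.5202 0.2246 0.082 ]
top jar [303.9, 162.5] 0.87 [ 0.7033 -0.1542  0.    ]
scene jar [191.8, 214.0] 0.6 [ 0.7317 -0.15    0.    ]
top pliers [221.6, 149.8] 0.89 [0.7361 0.0574 0.    ]
scene pliers [260.1, 250.3] 0.56 [0.7356 0.0599 0.    ]
```

View pics/f.png

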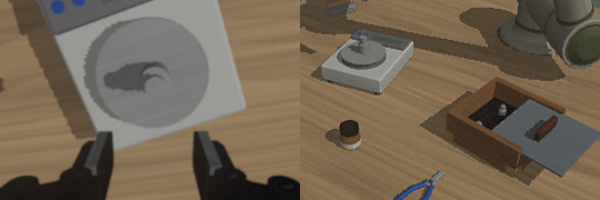

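The weight stands upright near the pan's middle: weight at about (150,78), pan centre at about (146,72) in the crop. The lid is open and level, the other two weights sit in their wells, and nothing touches the robot.

```bash
python3 -c "
from rig import env
print(env.close_job())"
```

```text
the job is handed in; nothing more can be done
None
```

The job is handed in: catch turned level, lid slid back about 94 mm in its grooves, and the largest weight upright within a few mm of the pan's centre; the jar, pliers and other two weights were never touched, but no verdict came back.

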